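# Turn the kitchen radio up by its thumbwheel

## Task

Turn the kitchen radio up: from above, roll its orange knurled volume wheel towards the robot, a few clicks, until the wheel's white stripe stands straight up, in line with the big white marks on the ears either side of it. Leave the blue wheel of the lamp dimmer as it is set, and finish clear of everything.

Things in the scene. Friction and masses are not known exactly. Their poses are not given: they have to be found in the camera images.
- radio: Black kitchen radio fixed on the counter, left or right, turned up to 20 degrees: 120 mm in x, 200 in y, 60 high, speaker grille on top, orange volume wheel. Origin: middle of its underside; x points away from the robot. Two dark ears, 6 mm thick, stand 3 mm beside the wheel's faces and end 15 mm below its top.
- volume_wheel_hub (a point): Centre of the orange wheel at rest (fixed to the radio, same axes; 68 mm above the counter, 50 mm to -y of the radio's middle). Wheel: 72 mm diameter, 22 mm wide, on edge, axle along y, top 104 mm above the counter. Pressed down it sinks up to 8 mm on a spring (1 N/mm) and comes back. Pressed 4 to 6 mm by a tip moving along x it rolls along: 10 mm is 0.28 rad.
- volume_wheel (a joint): Turn of the orange wheel, rad. 0: its white stripe (8 mm wide, across the rim) is straight up, level with the big marks on the ears. Starts at -1.4 to -0.8, stripe leaning to radio +x; grows as its top is rolled to radio -x. One click is 0.35 (20 degrees), a small dot on the ears each. No felt detents: light friction (under 1 N at the rim), stays where left, stops at +-2.2.
- dimmer_wheel_rim (a point): Point on the rim of the blue wheel at its white stripe, within 25 degrees of straight up; turns with the wheel. Look-alike to leave alone: same size, also sprung, in the middle of a fixed white lamp dimmer box (110 mm in x, 130 in y, 45 high) on the other side from the radio; wheel centre 53 mm, top 89 mm above the counter.

How it is judged:
By the outcome, as a careful person would: the job done as asked, in the order asked, and still so for the second after the job is handed in, with the robot touching nothing.
It also fails if it takes over 32 s, if anything falls off the work surface, if the arm or the gripper's body presses on something with over 40 N, if the wrist force passes 120 N, or if a joint passes its speed limit or range.

## Robot

A 7-joint arm with a two-finger parallel gripper is mounted at the origin on the work surface. World frame = base frame: x ahead of the robot, y to its left, z up, the work surface at z = 0. Lengths are in m, angles in rad, forces in N, time in s.
With the tool pointing down it reaches from about 0.4 to 0.85 m from the base axis. Payload 6.9 kg.
Tool frame: the origin (TCP) lies midway between the tips of the shut fingers; the grasp point (between the pads) lies behind it (ctrl.pinch_z is the z of the grasp point in the tool frame, in m); z points along the fingers, y is the line along which they close (so a half turn about z gives the same grasp; the last joint's range is limited). The gripper opens to 85 mm and grips with 20 to 120 N. Pads are 22 mm wide; open, the fingers measure 114 mm over their backs; the gripper's body (76 mm by 85 mm) begins 54 mm behind the grasp point. The pads swing forward as they close: fully open they stand 13 mm farther back than shut.
Start: joints at [-1.145, 0.507, -0.238, 1.5, 0.126, 1.149, -0.155], TCP at [0.197, 0.593, 0.194] pointing down, gripper open.
Joint ranges: [-3.08, 3.08], [-0.24, 2.05], [-1.43, 1.35], [0, 2.5], [-1.52, 4.66], [0.17, 1.96], [-2.89, 2.89]. Speed limits (rad/s): [2.39, 2.39, 3.14, 3.14, 3.14, 3.14, 3.14].

## Interface

Orientations are given as a unit quaternion [w, x, y, z].
In Python, from station import ctrl, get_state, vision, ticket, models gives the robot as it stands. Calls block until the motion is done:
- ctrl.movep(position, orientation): joint-space move of the TCP to a pose.
- ctrl.movel(position, frame=None, max_speed=0.15): straight line of the TCP; frame=None keeps the orientation; max_speed is the mean speed in m/s.
- ctrl.set_joints(angles): joint-space move.
- ctrl.ungrasp() and ctrl.close_gripper(force=None): open the fingers fully, or close them until they stop; force is the grip in N (None keeps the last).
- ctrl.pause(seconds).
- ctrl.ik(position, orientation): joint angles nearest the present ones, or None.
- get_state(): the state.
- vision.grab_frame(name): name is "scene" or "top"; returns (picture, depth): 420x560x3 uint8, blue, green, red; 420x560 float32, m along the optical axis (not along the pixel's ray), 0 where there is no reading.
- vision.camera_info(name): a dict with "mtx" (3x3 intrinsics, pixels), "R" (3x3) and "t" (3): a world point X has camera coordinates R X + t. Camera axes: x right, y down, z forward; pixel columns grow to the right and rows downward; lengths in m; the calibration is good to about 2 mm. A picture is of the moment at which its call begins. camera_info takes no time and is no camera call.
A pose or a line that the arm cannot do raises ctrl.Unreachable and nothing moves.
- ticket.close_job(): hands the job in; it is judged then, once.
Trained networks look in the newest picture that a camera, given by its name, has taken for a name from the list of things; names that differ only in an ending like _2 or _b are one class to them, and where a whole thing is asked for, a point or a joint stands for the part that bears it (a point fixed in the world has none). Each returns a list of dicts, best first, with "p" (0 to 1); they miss things now and then, are a little off and sometimes report something else, mostly with a low value. They report only what shows in the picture. A call takes as long as a camera call.
- models.recognise(camera, target): "point" ([column, row] in pixels, amid what is visible of it).
- models.masks_of(camera, target): "mask" (420x560 bool, what is visible of it) and "point" ([column, row] in pixels, amid what is visible of it).
The state is a dict: "time": time; "qpos": joint angles; "qd": joint speeds; "tau": joint torques, N m; "tcp_pos": TCP position; "eef_rot": TCP orientation; "contact_force": force on the tool from outside, world axes, zero at the start; "wrist_torque": the same for the moment, N m; "width": finger opening in m; "gripper_force": force on a finger pad.
Only numpy, scipy, OpenCV 4.12 (cv2) and the standard library are available. Lean on these libraries where they do the work, as an engineer would, in place of code of your own. Each camera call takes 0.05 s, during which the arm holds its last target. There are 200 camera calls.

## Working session

There is one attempt and no reset: what is moved stays moved. The work goes in short steps, each a Python script; the robot and the scene stay as the last script left them, time stands still between calls to the robot, and variables do not carry over. Pictures are saved under pics/ and viewed, at most 10 in all, crops included, and the job is handed in when it is done.

```bash
mkdir -p pics; ls; python3 - <<'E'
from station import ctrl,get_state,vision,ticket,models
import cv2,numpy as np
ims=[]
for c in ("scene","top"):
    p,d=vision.grab_frame(c); cv2.imwrite(f"pics/{c}0.png",p); np.save(f"pics/{c}0.npy",d)
    i=vision.camera_info(c); print(c,i["mtx"].tolist(),i["R"].round(3).tolist(),i["t"])
    for n in("radio","volume_wheel","dimmer_wheel_rim"):
        print(n,[(m["p"],m["point"],int(m["mask"].sum())) for m in models.masks_of(c,n)][:3])
print(get_state()["time"],ctrl.pinch_z)
E
```

```text
pics
scene [[507.7621996599658, 0.0, 292.0718697758619], [0.0, 507.7621996599658, 215.94322303793987], [0.0, 0.0, 1.0]] [[-0.21, 0.978, 0.002], [0.688, 0.149, -0.71], [-0.695, -0.148, -0.704]] [ 0.12972433 -0.32541837  1.48440755]
radio [(0.78, [215.7, 208.8], 4865)]
volume_wheel [(0.57, [193.2, 182.7], 381)]
dimmer_wheel_rim [(0.63, [391.9, 233.2], 420)]
top [[475.4925119718147, 0.0, 274.69026270509875], [0.0, 475.4925119718147, 205.4918477298585], [0.0, 0.0, 1.0]] [[0.025, -1.0, -0.012], [-0.992, -0.023, -0.124], [0.124, 0.015, -0.992]] [-0.02451478  0.54346057  0.77781627]
radio [(0.7, [387.7, 219.7], 9125), (0.26, [423.2, 227.1], 813)]
volume_wheel [(0.57, [424.6, 226.5], 865)]
dimmer_wheel_rim [(0.72, [151.2, 196.4], 679)]
0.4 -0.0187
```

View pics/scene0.png

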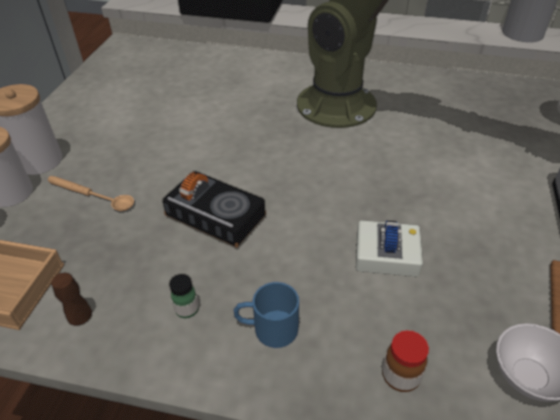

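View pics/top0.png

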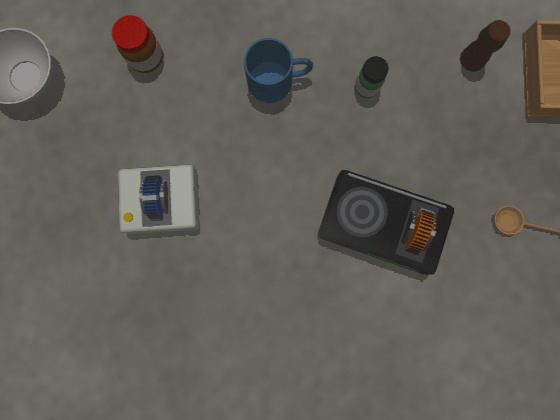

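Top view: the radio sits on the right with its top centred near (387,218) and yawed about -17°. The orange wheel is near (420,230) and the dimmer near (153,197). Next I'll fit the geometry and zoom in on the wheel.

```bash
cat > h.py <<'E'
from station import ctrl,get_state,vision,ticket,models
import cv2,numpy as np
def cloud(d,c):
    i=vision.camera_info(c);K,R,t=i["mtx"],np.array(i["R"]),np.array(i["t"])
    v,u=np.mgrid[:420,:560]
    X=np.stack([(u-K[0][2])/K[0][0]*d,(v-K[1][2])/K[1][1]*d,d],-1)
    return (X-t)@R
def proj(X,c):
    i=vision.camera_info(c);Y=np.asarray(X)@np.array(i["R"]).T+i["t"];p=Y@np.array(i["mtx"]).T
    return p[...,:2]/p[...,2:]
def wheel(org,yaw,x,y,z):  # radio frame -> world
    c,s=np.cos(yaw),np.sin(yaw)
    return np.array([org[0]+c*x-s*y,org[1]+s*x+c*y,z])
E
python3 - <<'E'
from h import *
d=np.load("pics/top0.npy");P=cloud(d,"top")
sub=P[160:285,310:465].reshape(-1,3)
for lo,hi in((.05,.07),):
    s=sub[(sub[:,2]>lo)&(sub[:,2]<hi)]
    r=cv2.minAreaRect((s[:,:2]*1000).astype(np.float32)); print(r,np.median(s[:,2]),len(s)); print(cv2.boxPoints(r))
w=sub[sub[:,2]>.085];print("wheel",len(w),w.mean(0),w.max(0),w.min(0))
s=P[160:240,110:200].reshape(-1,3);s=s[s[:,2]>.03];print("dim",cv2.minAreaRect((s[:,:2]*1000).astype(np.float32)),s[:,2].max())
a=cv2.resize(cv2.imread("pics/top0.png")[190:270,380:460],(400,400),interpolation=2)
b=cv2.resize(cv2.imread("pics/scene0.png")[165:205,172:212],(400,400),interpolation=2)
cv2.imwrite("pics/z0.png",np.hstack([a,b]))
E
```

```text
((519.8660278320312, -197.204833984375), (200.2353057861328, 121.51322937011719), 72.11583709716797) 0.06017900252343372 7645
[[ 431.29974  -273.82678 ]
 [ 546.94135  -311.1427  ]
 [ 608.4323   -120.582886]
 [ 492.7907    -83.26697 ]]
wheel 831 [ 0.49811665 -0.22209478  0.16694122] [ 0.53882177 -0.0238262   0.83891683] [ 0.44339527 -0.26657325  0.08503587]
dim ((536.976806640625, 114.07492065429688), (304.66632080078125, 135.18646240234375), 79.76644897460938) 0.8389168334181756
```

View pics/z0.png

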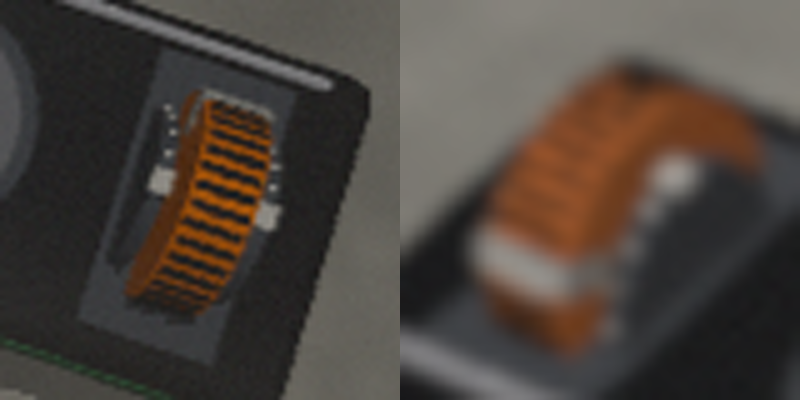

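```bash
cat >> h.py <<'E'
ORG=(.5199,-.1972);YAW=-np.arctan2(61.5,190.6)
def W(x,y,z): return wheel(ORG,YAW,x,y-.05,z)   # about the hub
def stripe(c,img,off=(0,0)):
    """whiteness along the rim vs. wheel angle"""
    q=np.arange(-1.8,1.0,.01);m=[]
    for y in np.linspace(-.008,.008,9):
        X=np.array([W(-.036*np.sin(a),y,.068+.036*np.cos(a)) for a in q])
        p=(proj(X,c)+off).astype(np.float32)
        s=cv2.remap(img,p[None,:,0],p[None,:,1],1)[0].astype(float)
        m.append(s.min(1)-.5*(s.max(1)-s.min(1)))
    m=cv2.GaussianBlur(np.mean(m,0)[None],(0,0),5)[0];k=m>(m.max()*.6+np.median(m)*.4)
    i=m.argmax();j=abs(q-q[i])<.2
    return q[i],(q*k*m)[j].sum()/(k*m)[j].sum(),m.max(),np.median(m)
E
python3 - <<'E'
from h import *
for c in("top","scene"):
    print(c,stripe(c,cv2.imread(f"pics/{c}0.png")),"top pt",proj(W(0,0,.104),c),"ear marks",proj(W(0,.017,.089),c),proj(W(0,-.017,.089),c))
s=get_state();print(s["eef_rot"],s["qpos"],s["contact_force"],W(0,0,.104),np.degrees(YAW))
from scipy.spatial.transform import Rotation as R
for o in (0,90,180,-90):
    q=(R.from_euler("z",YAW+np.radians(o))*R.from_euler("x",np.pi)).as_quat(scalar_first=True)
    print(o,q.round(3),ctrl.ik(W(.01,0,.12),q))
E
```

```text
top (np.float64(-1.2699999999999996), np.float64(-1.2762396411400128), np.float64(89.73505167777992), np.float64(-2.1141157755595064)) top pt [424.80352866 228.67038392] ear marks [411.57757658 225.83820321] [432.31897494 232.95641703]
scene (np.float64(-1.1799999999999995), np.float64(-1.1888765556834966), np.float64(119.36533921805884), np.float64(18.2139624412493)) top pt [192.31506311 174.79323076] ear marks [199.49756593 182.64470464] [187.07482865 177.52650608]
[-1.95697854e-05  1.59206598e-01  9.87245274e-01 -1.66907146e-04] [-1.14549551  0.50765962 -0.23761193  1.50035518  0.12573437  1.14889977
 -0.1547916 ] [ 0.81007637 -0.20262541 -0.03311646] [ 0.50454621 -0.24478425  0.104     ] -17.883088019242596
0 [ 0.     0.988 -0.155 -0.   ] [-0.22978945  0.77235187  1.1720951   1.76236258 -0.77883307  1.15673621
 -0.69556874]
90 [0.    0.808 0.589 0.   ] [-0.11106217  0.63282997  0.86516716  1.76112512 -0.55927482  1.01317268
  0.65458209]
180 [0.    0.155 0.988 0.   ] [ 0.18919705  0.51030228  0.33482306  1.75745756 -0.20502922  0.90810651
  1.86987608]
-90 [ 0.     0.589 -0.808 -0.   ] [-0.22360013  0.76092708  1.15115904  1.76230279 -0.7638683   1.14431894
 -2.28139936]
```

```bash
cat >> h.py <<'E'
from scipy.spatial.transform import Rotation as Rt
Q=(Rt.from_euler("z",YAW)*Rt.from_euler("x",np.pi)).as_quat(scalar_first=True)
F0=None
def fz(): return get_state()["contact_force"]
def stroke(x0,x1,press=.005,log=True):
    z=.104-press
    ctrl.movel(W(x0,0,.112),max_speed=.15); f0=fz()
    ctrl.movel(W(x0,0,z),max_speed=.04); f1=fz()-f0
    ctrl.movel(W(x1,0,z),max_speed=.03); f2=fz()-f0; p=get_state()["tcp_pos"]
    ctrl.movel(W(x1,0,.112),max_speed=.06)
    if log: print("press",f1.round(1),"end",f2.round(1),"tcp err",(p-W(x1,0,z)).round(4))
def look(tag):
    r=[]
    for c in("scene","top"):
        p,_=vision.grab_frame(c);cv2.imwrite(f"pics/{c}{tag}.png",p);r.append(p)
        print(c,np.round(stripe(c,p),3))
    a=cv2.resize(r[1][190:270,380:460],(400,400),interpolation=2)
    b=cv2.resize(r[0][160:210,165:215],(400,400),interpolation=2)
    cv2.imwrite(f"pics/z{tag}.png",np.hstack([a,b])); print("t",get_state()["time"])
E
python3 - <<'E'
from h import *
ctrl.close_gripper()
ctrl.movep(W(.009,0,.16),Q);print(get_state()["time"])
stroke(.009,-.009)
ctrl.movel(W(-.06,0,.17),max_speed=.2)
look("1")
E
```

```text
4.3167
press [ 0.5 -0.5 -0.3] end [ 0.2 -0.1 -0.2] tcp err [0.0002 0.     0.0001]
scene [ -1.18   -1.189 123.503  18.789]
top [-1.27  -1.276 95.271 15.287]
t 7.0083
```

View pics/z1.png

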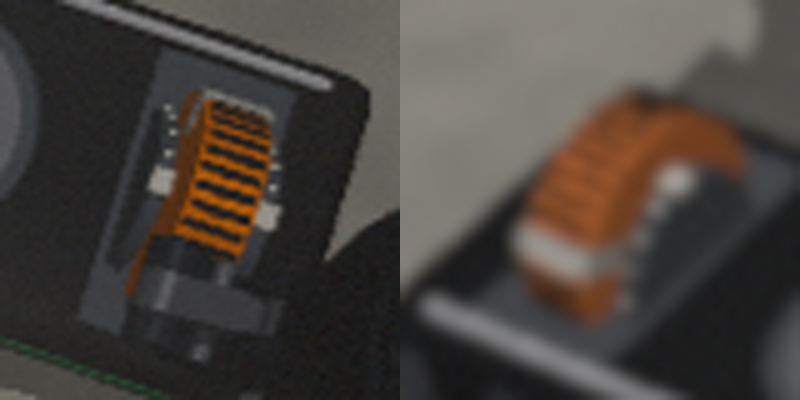

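The wheel hasn't moved and no press force registered. The tips evidently ran too high, or the gripper isn't fully shut. I'll probe for contact at the wheel's centre.

```bash
python3 - <<'E'
from h import *
s=get_state();print(s["width"],s["tcp_pos"],s["eef_rot"],Q)
ctrl.movel(W(0,0,.115),max_speed=.2);f0=fz()
for z in(.103,.101,.099,.097,.095):
    ctrl.movel(W(0,0,z),max_speed=.05);s=get_state();f=s["contact_force"]-f0;print(z,s["tcp_pos"][2].round(4),f.round(2),s["tau"][1].round(2))
    if f[2]>6:break
p,d=vision.grab_frame("scene");cv2.imwrite("pics/s2.png",p);t,_=vision.grab_frame("top")
ctrl.movel(W(0,0,.115),max_speed=.1)
cv2.imwrite("pics/z2.png",np.hstack([cv2.resize(t[180:280,370:470],(400,400),interpolation=2),cv2.resize(p[140:220,150:230],(400,400),interpolation=2)]))
print(get_state()["time"])
E
```

```text
-5.388196929637933e-05 [ 0.44814249 -0.22576603  0.16900089] [-1.74424919e-04  9.87948402e-01 -1.54782892e-01 -4.24598896e-04] [ 6.04882096e-17  9.87847429e-01 -1.55426695e-01 -9.51714024e-18]
0.103 0.1031 [-0.23 -0.29 -0.34] -54.66
0.101 0.1011 [-0.95  0.49 -0.85] -55.04
0.099 0.0989 [-0.44  0.18 -0.48] -55.14
0.097 0.0968 [-0.35  1.4  -0.67] -55.2
0.095 0.0949 [-1.09 -0.27 -0.63] -55.28
9.4083
```

View pics/z2.png

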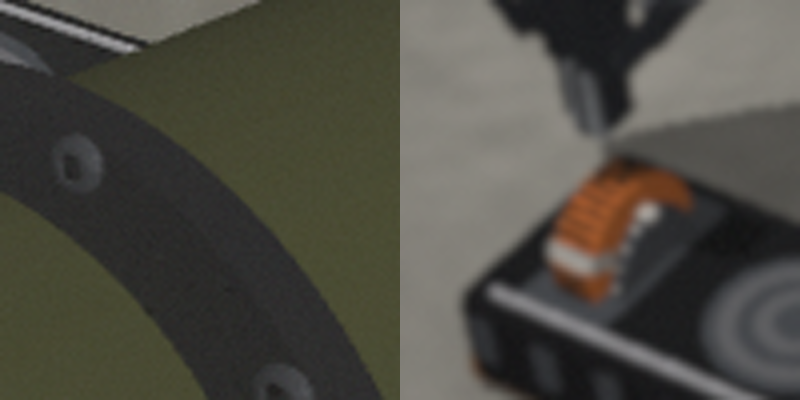

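```bash
python3 - <<'E'
from h import *
p,d=vision.grab_frame("scene");X=cloud(d,"scene");s=get_state();T=s["tcp_pos"];print(T,s["width"],proj(T,"scene"),s["time"])
m=(np.linalg.norm(X[...,:2]-T[:2],axis=-1)<.045)&(X[...,2]>.108)&(X[...,2]<.2)
q=X[m];v,u=np.nonzero(m)
c,sn=np.cos(YAW),np.sin(YAW)
L=(q-T)@np.array([[c,-sn,0],[sn,c,0],[0,0,1]])
for lo in np.arange(-.01,.08,.006):
    k=(L[:,2]>=lo)&(L[:,2]<lo+.006)
    if k.sum():print(round(lo,3),k.sum(),"x",L[k,0].min().round(3),L[k,0].max().round(3),"y",L[k,1].min().round(3),L[k,1].max().round(3),"uv",u[k].mean().round(),v[k].mean().round())
cv2.imwrite("pics/z3.png",cv2.resize(p[120:220,130:250],(720,600),interpolation=2))
E
```

```text
[ 0.50467989 -0.24469035  0.11506106] -0.0005330512032311234 [191.63206047 170.88030776] 9.4583
0.032 2 x -0.006 -0.003 y 0.005 0.005 uv 192.0 156.0
0.038 14 x -0.009 0.011 y -0.007 0.01 uv 188.0 158.0
0.044 26 x -0.005 0.011 y -0.015 0.013 uv 188.0 156.0
0.05 30 x -0.009 0.013 y -0.014 0.014 uv 189.0 153.0
0.056 38 x -0.006 0.013 y -0.012 0.015 uv 188.0 151.0
0.062 32 x -0.007 0.013 y -0.014 0.015 uv 187.0 149.0
0.068 26 x 0.002 0.013 y -0.011 0.014 uv 186.0 147.0
0.074 23 x 0.005 0.012 y -0.012 0.013 uv 184.0 144.0
```

View pics/z3.png

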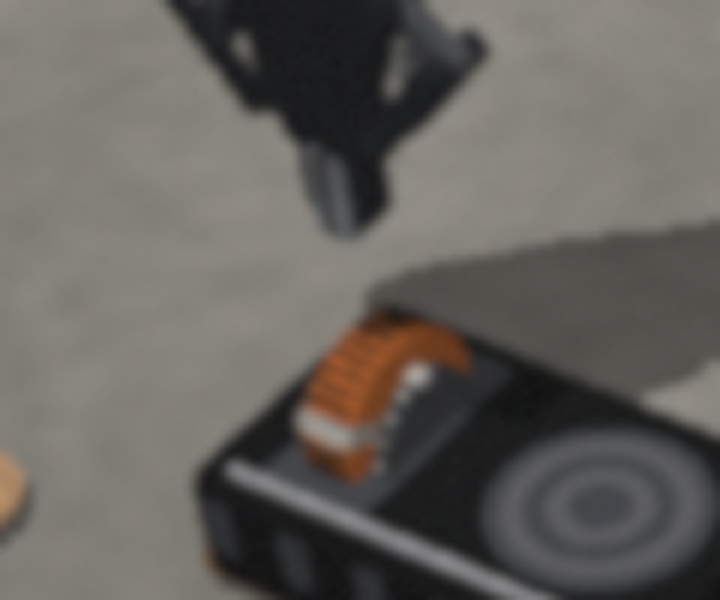

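The picture shows the tips hanging about 36 mm above where the reported TCP puts them (tip at about (188,158), TCP projects to (192,171)). The reported z is off, so I'll find the true contact height by force.

```bash
python3 - <<'E'
from h import *
x=.008
ctrl.movel(W(x,0,.085),max_speed=.15);f0=fz();zc=None
for z in np.arange(.078,.050,-.002):
    ctrl.movel(W(x,0,z),max_speed=.05);f=fz()-f0;print(z.round(3),f.round(1))
    if f[2]>4.2: break
else: z=None
if z:
    ctrl.movel(W(-.010,0,z),max_speed=.04);f=fz()-f0;print("end",f.round(1))
ctrl.movel(W(-.010,0,.085),max_speed=.1)
look("4")
E
```

```text
0.078 [ 0.6  0.2 -0.9]
0.076 [ 0.7  0.4 -0.8]
0.074 [ 0.4  0.4 -0.2]
0.072 [0.7 0.4 0.3]
0.07 [-0.2  0.2 -1.1]
0.068 [ 0.9 -0.6 -0.6]
0.066 [-0.   0.4 -1.3]
0.064 [ 0.9 -0.2  0.7]
0.062 [1.6 0.6 2.7]
0.06 [ 0.9 -0.1  4.7]
end [-0.3  1.2  4.3]
scene [ -0.65   -0.65  147.969  16.864]
top [ 0.62   0.62  44.033 38.412]
t 13.4583
```

View pics/z4.png

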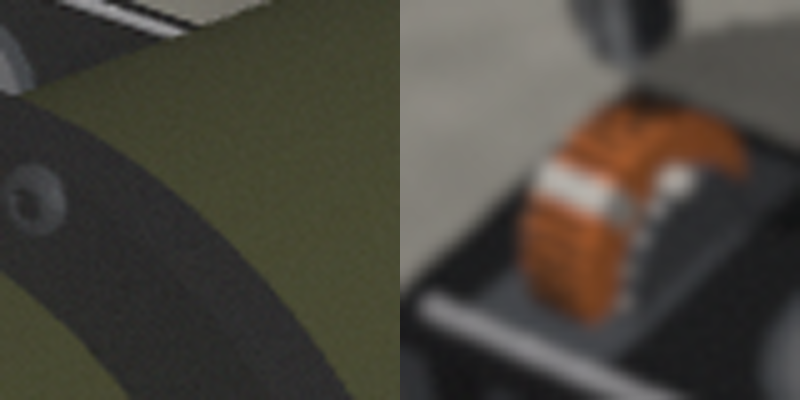

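The stripe moved to about -0.65 rad (scene crop (580,190)), as expected for an 18 mm roll. Now another stroke with the corrected height, then a fresh look from clear.

```bash
cat >> h.py <<'E'
def roll(x0,x1,z=.060):
    ctrl.movel(W(x0,0,.072),max_speed=.15);f0=fz()
    ctrl.movel(W(x0,0,z),max_speed=.05);f1=fz()-f0
    ctrl.movel(W(x1,0,z),max_speed=.04);f2=fz()-f0
    ctrl.movel(W(x1,0,.08),max_speed=.1);print(f1.round(1),f2.round(1))
E
python3 - <<'E'
from h import *
roll(.008,-.009)
ctrl.movel(W(-.10,0,.15),max_speed=.25)
look("5")
E
```

```text
[0.5 0.4 5.1] [-0.6 -1.4  4.5]
scene [ -0.15   -0.146 141.765  21.352]
top [ -0.15   -0.145 124.496   3.435]
t 15.7833
```

View pics/z5.png

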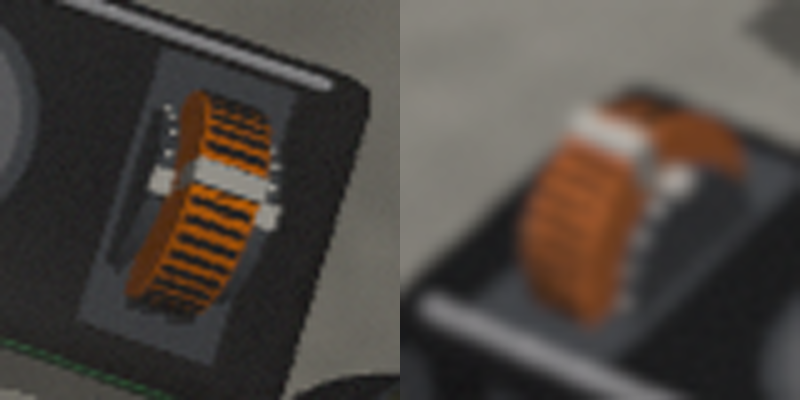

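Both cameras put the stripe at -0.146 rad, stripe at crop (230,180), just ahead of the marks. That leaves about 5 mm to roll.

```bash
python3 - <<'E'
from h import *
ctrl.movel(W(.0025,0,.082),max_speed=.25)
roll(.0025,-.0025)
ctrl.movel(W(-.10,0,.15),max_speed=.25)
look("6")
E
```

```text
[ 0.7 -0.5  5.9] [ 0.2 -0.9  5. ]
scene [2.00000e-02 2.90000e-02 1.36465e+02 2.06230e+01]
top [2.00000e-02 1.60000e-02 1.25665e+02 2.86300e+00]
t 18.425
```

View pics/z6.png

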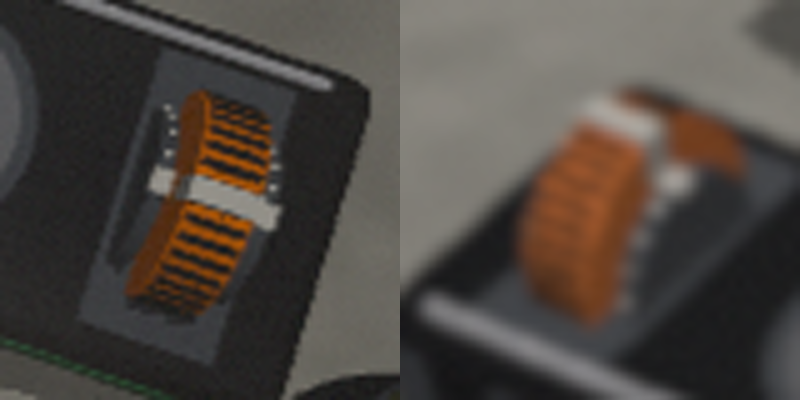

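The stripe at crop (235,200) lies in line with both ear marks (160,181) and (268,217), within about 0.02 rad. The gripper is clear, so I'm handing in.

```bash
python3 - <<'E'
from h import *
print(ticket.close_job(),get_state()["time"])
E
```

```text
the job is handed in; nothing more can be done
the job is handed in; nothing more can be done
```

The radio is turned up: both cameras put the white stripe within about 0.02 rad (1°) of straight up, in line with the ear marks; I never touched the dimmer, and I handed in at about 18.4 s with the gripper clear of everything.

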